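# Gauge the recorder's paper gap and hold the lamp on it

## Task

Check the paper gap of the chart recorder: take the green-handled go gauge from its wooden block, lower its blade by hand (do not drop it) into the gap between the recorder's two steel guide bars until its collar is fully home on the bars, and let go of it. Then draw the yellow inspection lamp up out of its holder, turn it so that it slants down at about 45 degrees, and light the spot where the gauge enters the gap, from about 15 cm away. Finish while still holding the lamp there, raised and touching nothing but your gripper; leave the red gauge and the other things alone.

Things in the scene. Friction and masses are not known exactly. Their poses are not given: they have to be found in the camera images.
- recorder: Strip-chart recorder, chart taken out: black case 260 (its x) x 320 (its y) mm, fixed. Origin: centre of the underside; x from front to back, z up. Deck 97 mm high. Behind the gap a white platen, then the pen bridge with its carriage (from 104 mm behind the gap, up to 125 mm above the bench, 182 mm wide) and a roll cover with a blue stripe (from 135 mm behind, 109 mm high).
- gap (a point): Middle of the mouth of the recorder's paper gap, level with the tops of its two steel guide bars, 100 mm above the bench, 70 mm in front of the recorder's centre. The gap runs along the recorder's y: 130 mm long, 8 mm wide (x), 60 mm deep, open at the top. The bars beside it are round, 8 mm thick, and lead a blade in. Axes as the recorder's.
- gauge_block: Wooden block, 60 mm (its x) x 150 mm (its y) x 58 mm high, fixed, with two slots in its top, 36 mm to either side of its middle along y, one for each gauge. Origin: centre of the underside.
- go_gauge: Green-handled gauge, 110 g, upright in one of the block's slots (either one), collar resting on the block. Steel blade 5 (its x) x 24 (its y) mm, 45.5 mm long, round foot; collar 26 x 36 x 6 mm; handle above it 14 (x) x 26 (y) mm, 44 high, top 50 mm above the origin. Origin: centre of the collar's underside; z up. It fits either way round, x across the gap; home: origin level with the gap's mouth.
- nogo_gauge: No-go gauge with the red handle, same shape but a 9 mm blade, in the block's other slot. Not needed: leave it. Origin as for the go gauge.
- lamp_holder: Black tube on a square steel foot (85 mm), fixed; the tube is 43 mm across outside, 34 mm inside, its rim 66 mm above the bench. Origin: centre of the underside.
- lamp: Yellow round torch 140 mm long, about 120 g, standing lens down in the holder, lens 12 mm above the bench. Black head at the lens end, 29 mm across, 36 mm long; yellow barrel 24 mm across; black tail cap. Origin: centre of the lens; z along the axis to the tail, so the light shines along -z. Centre of mass about 65 mm from the lens.
- lamp_grip (a point): A point on the lamp's axis, 110 mm from the lens and 30 mm below the tail's end, good to grip; the barrel is bare from the holder's rim (54 mm from the lens) up to the tail.
- septa_jar: Small amber jar, 48 mm across, 55 mm high, beside the recorder. Leave it. Origin: centre of the underside.
- column_box: Cardboard box 100 x 75 x 45 mm beside the recorder. Leave it. Origin: centre of the underside.
- screwdriver: Screwdriver, 160 mm long, lying on the bench in front of the recorder. Leave it. Origin: at the middle, on the bench.
Mind the look-alikes: they are no part of the job. Leave any blue or purple look-alike of the lamp alone.

How it is judged:
By the outcome, as a careful person would: the job done as asked, in the order asked, and still so for the second after the job is handed in, while the arm keeps its last pose, push and grip.
It also fails if it takes over 56 s, if anything falls off the work surface, if the arm or the gripper's body presses on something with over 40 N, if the wrist force passes 120 N, or if a joint passes its speed limit or range.

## Robot

A 6-joint arm with a two-finger parallel gripper is mounted at the origin on the work surface. World frame = base frame: x ahead of the robot, y to its left, z up, the work surface at z = 0. Lengths are in mm, angles in degrees, forces in N, time in s.
With the tool pointing down it reaches from about 300 to 850 mm from the base axis. Payload 4.2 kg.
Tool frame: the origin (TCP) lies midway between the tips of the shut fingers; the grasp point (between the pads) lies 19 mm behind it; z points along the fingers, y is the line along which they close (so a half turn about z gives the same grasp; the last joint's range is limited). The gripper opens to 91 mm and grips with 3 to 60 N. Pads are 32 mm wide; open, the fingers measure 118 mm over their backs; the gripper's body (76 mm by 178 mm) begins 60 mm behind the grasp point.
Start: joints at [-69.901, 18.312, 89.639, -0, 72.044, -1.146], TCP at [208.362, -535.937, 213.976] pointing down, gripper open.
Joint ranges: [-177.97, 177.97], [-48.28, 115.42], [12.27, 149.76], [-77.06, 257.06], [2.81, 150.46], [-146.56, 146.56]. Speed limits (degrees/s): [147.25, 147.25, 180, 180, 180, 180].

## Interface

Orientations are given as [roll, pitch, yaw] about the fixed x, y, z axes, in that order (R = Rz(yaw) Ry(pitch) Rx(roll)).
In Python, from workcell import env gives the robot as it stands.
- The arm moves only by the tool jog_arm, never from a script. Its argument "steps" is one flat list of numbers, 5 for each row, row after row: the closure, from 0 (fully open) to 1 (shut), then the shift along the tool's x, y, z in cm, then the turn about the tool's z in degrees. A call has 1 to 20 rows; each row is the pose to reach, as a shift and turn from the pose commanded when the call began, along the tool's axes at that moment; what a row does not reach only later rows make up. A row lasts 1/10 s, in which the tool goes at most 50 mm and 8.59 degrees, less where a joint would pass 70% of its speed; a pose out of reach is approached as far as the arm can. A call with a gripper value outside its range is refused whole. The fingers move at their own pace and stop on an object; "force" is the grip in N (left out, the last holds). Time passes only in rows, so rows that repeat a pose let the fingers close. It gives the time, the measured TCP pose, the force and the opening at its end, in the units of the state.
- env.state(): the state, without advancing time (a new reading comes with each control period).
- env.grab_frame(name): name is "scene" or "top"; returns the picture (400x640x3 uint8, red, green, blue); there is no depth.
- env.camera_params(name): a dict with "fx", "fy", "cx", "cy" (pixels), "k1" (the pictures are not rectified: a ray, as slopes to the right and down, at radius r is drawn at 1 + k1 r^2 times it, then the intrinsics apply), "R" (3x3) and "t" (3): a world point X has camera coordinates R X + t. Camera axes: x right, y down, z forward; pixel columns grow to the right and rows downward; lengths in mm; the calibration is good to about 2 mm. A picture is of the moment at which its call begins. camera_params takes no time and is no camera call.
- env.job_done(): hands the job in, once; it reports no verdict.
The state is a dict: "time_s": time; "qpos": joint angles; "qvel": joint speeds; "effort": joint torques, N m; "ee_pos": TCP position; "ee_rot": TCP orientation; "force": force on the tool from outside, world axes, zero at the start; "torque": the same for the moment, N m; "gripper_width": finger opening in mm.
Only numpy, scipy, OpenCV 4.12 (cv2) and the standard library are available. Lean on these libraries where they do the work, as an engineer would, in place of code of your own. Each camera call takes 0.05 s, during which the arm holds its last target. There are 200 camera calls.

## Working session

There is one attempt and no reset: what is moved stays moved. The work goes in short steps, Python scripts to look and compute and a tool call to move; the robot and the scene stay as the last step left them, time stands still between calls to the robot, and variables do not carry over. Pictures are saved under pics/ and viewed, on a budget of 10 in all, crops included, one or two more only if the job needs it, and the job is handed in when it is done.

Besides the shell and the picture viewer there is one more tool, called after ">>>" as name(argument=value, ...) on one line, values as JSON. jog_arm: Moves the arm, as the interface text tells. Its arguments: {"type":"object","properties":{"steps":{"type":"array","items":{"type":"number"}},"force":{"type":"number"}},"required":["steps"]}

```bash
mkdir -p pics; ls
python3 - <<'E'
from workcell import env
import cv2,numpy as np
for n in("scene","top"):
    p=env.camera_params(n);print(n,{k:np.round(v,4).tolist() for k,v in p.items()})
    cv2.imwrite(f"pics/{n}0.png",env.grab_frame(n)[:,:,::-1])
print(env.state())
E
```

```text
pics
scene {'fx': 415.5504, 'fy': 415.5504, 'cx': 314.5305, 'cy': 193.5094, 'k1': -0.0039, 'R': [[-0.1876, 0.9822, 0.0054], [0.6641, 0.1308, -0.7361], [-0.7238, -0.1345, -0.6768]], 't': [121.8179, -277.0296, 1466.4877]}
top {'fx': 385.7195, 'fy': 385.7195, 'cx': 321.4548, 'cy': 198.6426, 'k1': -0.0176, 'R': [[-0.0163, -0.9997, 0.016], [-0.9979, 0.0153, -0.0627], [0.0625, -0.017, -0.9979]], 't': [-13.6542, 549.8998, 1165.3633]}
{'time_s': 0.1, 'qpos': array([-6.99003610e+01,  1.83470319e+01,  8.96986237e+01,  4.39159259e-05,
        7.20425534e+01, -1.14520218e+00]), 'qvel': array([-0.01918875, -0.14551212, -0.19487681,  0.01340245,  0.01939722,
        0.01264301]), 'effort': array([-4.66483743e-04, -4.13334668e+01, -2.32510006e+01,  7.29159010e-02,
        4.21718310e-02, -5.71860630e-05]), 'ee_pos': array([ 208.21057028, -535.50860687,  213.21919625]), 'ee_rot': array([-1.79911809e+02, -1.80471188e-03,  2.12448262e+01]), 'force': array([0.52856425, 1.49585966, 0.45288509]), 'torque': array([0.00184466, 0.05979611, 0.00566239]), 'gripper_width': 91.04937940025683}
```

View pics/scene0.png

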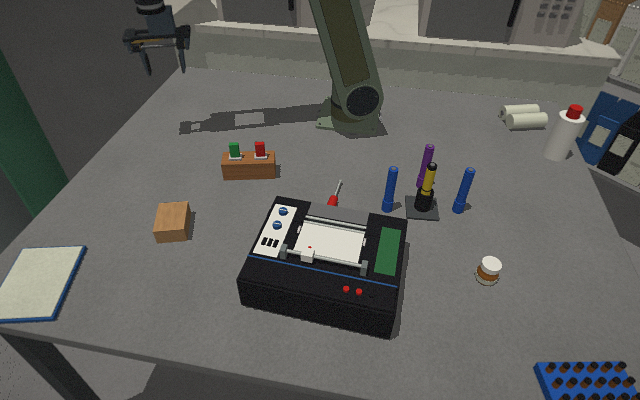

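View pics/top0.png

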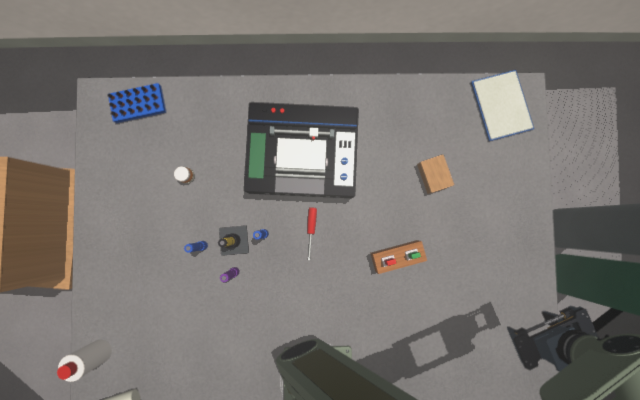

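Candidates:
- **Go gauge:** green handle at scene (235,150) / top (414,255). The look-alike is the red one at scene (260,150) / top (390,261).
- **Lamp:** yellow, at scene (428,180) / top (229,241), in the holder. The look-alikes are blue at scene (390,190) and (465,190), and purple at (427,165).

I choose green and yellow, and will check both in one close crop.

```bash
cat > h.py <<'E'
import numpy as np,cv2
from workcell import env
from scipy.optimize import least_squares
def proj(n,X):
    p=env.camera_params(n);c=np.asarray(X,float)@np.array(p['R']).T+p['t'];s=c[...,:2]/c[...,2:]
    s=s*(1+p['k1']*(s**2).sum(-1,keepdims=True));return s*[p['fx'],p['fy']]+[p['cx'],p['cy']]
def ray(n,uv):
    p=env.camera_params(n);d=(np.asarray(uv,float)-[p['cx'],p['cy']])/[p['fx'],p['fy']];s=d.copy()
    for _ in range(5): s=d/(1+p['k1']*(s**2).sum(-1,keepdims=True))
    R=np.array(p['R']);return -R.T@p['t'],np.concatenate([s,np.ones(s.shape[:-1]+(1,))],-1)@R
def plane(n,uv,z):
    o,d=ray(n,uv);return o+d*((z-o[2])/d[...,2:])
def tri(a,b):
    (o1,d1),(o2,d2)=ray('scene',a),ray('top',b)
    t=np.linalg.lstsq(np.c_[d1,-d2],o2-o1,rcond=None)[0];p,q=o1+t[0]*d1,o2+t[1]*d2
    return (p+q)/2,np.linalg.norm(p-q)
def mask(im,h0,h1,s,v,box):
    m=cv2.inRange(cv2.cvtColor(im,cv2.COLOR_RGB2HSV),(h0,s,v),(h1,255,255));o=0*m;x0,y0,x1,y1=box;o[y0:y1,x0:x1]=m[y0:y1,x0:x1];return o
def big(m):
    return max(cv2.findContours(m,0,1)[0],key=cv2.contourArea)
def cen(m):
    n,l,s,c=cv2.connectedComponentsWithStats(m);i=1+np.argmax(s[1:,4]);return c[i],s[i]
E
python3 - <<'E'
from h import *
S=cv2.imread('pics/scene0.png')[:,:,::-1].copy();T=cv2.imread('pics/top0.png')[:,:,::-1].copy()
for nm,h,bs,bt in [('green',(45,80),(215,135,250,165),(400,245,425,265)),('red',(0,6),(250,135,280,165),(378,250,402,270)),('yellow',(22,34),(410,150,445,215),(210,225,250,255))]:
    a,sa=cen(mask(S,*h,120,60,bs));b,sb=cen(mask(T,*h,120,60,bt));print(nm,a,sa,b,sb,tri(a,b))
def crop(I,x,y,w,h,k):return cv2.resize(I[y:y+h,x:x+w],None,fx=k,fy=k,interpolation=cv2.INTER_CUBIC)
A=crop(S,250,190,160,70,5);B=crop(T,240,140,120,60,5)
C=crop(S,210,130,80,50,4);D=crop(S,380,140,100,80,3)
o=np.zeros((595,800,3),np.uint8)
o[:350]=A
o[350:350+245,:480]=cv2.resize(B,(480,240))[:0] if 0 else np.pad(cv2.resize(B,(480,240)),((0,5),(0,0),(0,0)))
o[350:550,480:800]=C
cv2.imwrite('pics/c1.png',o[:,:,::-1]);cv2.imwrite('pics/c2.png',D[:,:,::-1])
E
```

```text
green [233.76377953 149.29133858] [229 142  11  15 127] [414.69565217 255.17391304] [412 253   7   5  23] (array([ 377.79689786, -286.12171158,   83.72746736]), np.float64(2.452788092828656))
red [259.31967213 148.40983607] [255 142  10  15 122] [390.58490566 261.75471698] [386 259  10   7  53] (array([ 360.43932871, -215.97790335,   84.23431652]), np.float64(1.9776703109398361))
yellow [427.74058577 181.73221757] [421 168  15  28 239] [229.44 240.56] [224 237  10   9  50] (array([429.47385054, 246.41358803,  95.31845042]), np.float64(8.695480887858576))
```

View pics/c1.png

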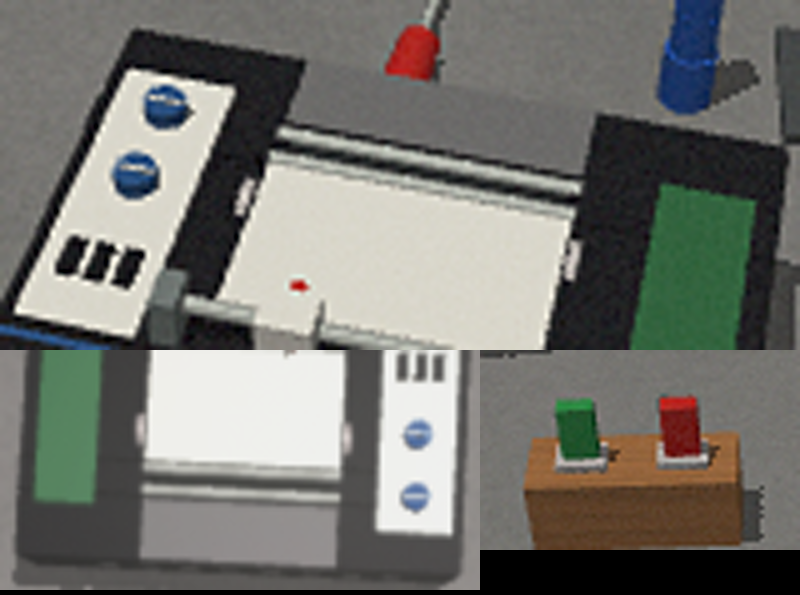

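The crop confirms the green go gauge at the block's left slot in the scene view. The gap shows as a dark line between the two bars, at scene about (305–366, 219–229) and top about (276–325, 173). I'll fit the bar lines now.

Run:
```python
from h import *
S=cv2.imread('pics/scene0.png')[:,:,::-1].copy();T=cv2.imread('pics/top0.png')[:,:,::-1].copy()
print('green scene z86',plane('scene',[233.76,149.29],86),'top z~100',plane('top',[414.7,255.17],100))
print('red',plane('scene',[259.32,148.41],86),plane('top',[390.58,261.75],100))
g=cv2.cvtColor(T,cv2.COLOR_RGB2GRAY)
for c in (280,290,300,310,320): print('T',c,g[162:182,c].tolist())
g=cv2.cvtColor(S,cv2.COLOR_RGB2GRAY)
for c in (310,325,340,355): 
    y=int(219.0+(c-306)*11/60.); print('S',c,y-9,g[y-9:y+9,c].tolist())
# lamp axis: yellow barrel in scene
m=mask(S,22,34,120,60,(410,150,445,215)); ys,xs=np.nonzero(m);print([(y,xs[ys==y].min(),xs[ys==y].max()) for y in sorted(set(ys))][::3])
for n,I,b in(('S',S,(420,155,445,172)),('T',T,(215,228,240,250))):
  h=I[b[1]:b[3],b[0]:b[2]].max(2);cv2.imwrite(f'pics/_{n}.png',h)
# blue stripe in both
for n,I,b in (('scene',S,(250,255,410,300)),('top',T,(240,110,365,135))):
    m=mask(I,100,125,120,50,b);ys,xs=np.nonzero(m);v=cv2.fitLine(np.c_[xs,ys].astype(np.float32),cv2.DIST_HUBER,0,.01,.01).ravel()
    P=plane(n,np.array([[v[2]-40*v[0],v[3]-40*v[1]],[v[2]+40*v[0],v[3]+40*v[1]]]),109);print(n,len(xs),P)
```

```text
green scene z86 [ 380.70180739 -283.53832069   86.        ] top z~100 [ 379.51539223 -283.19597882  100.        ]
red [ 362.70492406 -214.12613848   86.        ] [ 362.28551575 -213.90609457  100.        ]
T 280 [239, 239, 239, 239, 235, 187, 176, 186, 133, 81, 69, 105, 179, 165, 104, 115, 135, 139, 140, 139]
T 290 [239, 239, 239, 239, 239, 235, 165, 185, 162, 102, 71, 87, 166, 188, 134, 98, 132, 141, 141, 141]
T 300 [239, 239, 239, 239, 239, 236, 186, 177, 187, 133, 84, 73, 110, 183, 165, 106, 115, 138, 142, 143]
T 310 [239, 239, 239, 239, 239, 239, 236, 169, 191, 165, 104, 74, 89, 165, 190, 135, 101, 135, 144, 144]
T 320 [239, 239, 239, 239, 239, 239, 237, 185, 176, 179, 128, 85, 77, 116, 188, 165, 107, 118, 140, 145]
S 310 210 [107, 107, 110, 110, 99, 27, 167, 177, 131, 36, 37, 187, 194, 151, 218, 215, 215, 212]
S 325 213 [108, 105, 108, 106, 101, 42, 183, 170, 101, 37, 34, 164, 178, 143, 220, 214, 214, 214]
S 340 216 [110, 104, 109, 104, 60, 71, 187, 162, 92, 42, 48, 169, 168, 171, 217, 216, 213, 213]
S 355 218 [107, 105, 107, 106, 109, 60, 116, 196, 156, 70, 41, 61, 179, 161, 186, 217, 215, 215]
[(np.int64(168), np.int64(427), np.int64(427)), (np.int64(171), np.int64(426), np.int64(435)), (np.int64(174), np.int64(425), np.int64(434)), (np.int64(177), np.int64(424), np.int64(433)), (np.int64(180), np.int64(424), np.int64(433)), (np.int64(183), np.int64(423), np.int64(432)), (np.int64(186), np.int64(422), np.int64(431)), (np.int64(189), np.int64(421), np.int64(430)), (np.int64(192), np.int64(421), np.int64(429)), (np.int64(195), np.int64(426), np.int64(429))]
scene 291 [[759.19759572 -40.17976823 109.        ]
 [769.39444161 121.01790548 109.        ]]
top 68 [[772.06756572 167.49521371 109.        ]
 [757.81858734 -60.98324144 109.        ]]
```

View pics/c2.png

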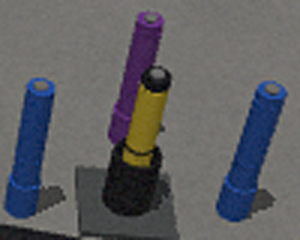

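The crop shows the yellow lamp in the black holder, with its tail at scene (431.7,164.3). The blue ones stand left and right of it, and the purple one is behind it towards the robot.

Run:
```python
from h import *
T=cv2.imread('pics/top0.png')[:,:,::-1].copy();g=cv2.cvtColor(T,cv2.COLOR_RGB2GRAY)
print('T mid',plane('top',[300.5,172.5],96),'front',plane('top',[300.5,175.4],96),'back',plane('top',[300.5,169.6],96))
print('S mid325',plane('scene',[325,222.3],96),'front',plane('scene',[325,219.7],96),'back',plane('scene',[325,224.9],96),plane('scene',[336,224],96))
print('lamp tail S',plane('scene',[431.7,164.3],152),'foot of barrel',plane('scene',[426,194.3],66))
m=cv2.inRange(g[222:260,214:254],0,75);
print('holder px',[(r+222,''.join('#' if v else '.' for v in m[r])) for r in range(0,38,2)])
for nm,uv in (('blueR',(261,231)),):pass
for nm,h,b in (('b1',(105,125),(250,220,275,250)),('b2',(105,125),(180,235,210,260)),('p',(130,155),(215,260,245,290))):
    print(nm,plane('top',cen(mask(T,*h,80,40,b))[0],75))
```

```text
T mid [620.83990381  37.92902712  96.        ] front [612.46192647  38.03643318  96.        ] back [629.22628753  37.821633    96.        ]
S mid325 [619.2396303   18.08980962  96.        ] front [611.12930284  16.69644818  96.        ] back [627.24800679  19.46566308  96.        ] [619.66040785  43.60088941  96.        ]
lamp tail S [428.46380424 249.83348748 152.        ] foot of barrel [443.79650678 251.76710117  66.        ]
holder px [(222, '........................................'), (224, '........................................'), (226, '........................................'), (228, '........................................'), (230, '........................................'), (232, '........................................'), (234, '.............##########.................'), (236, '..........################..............'), (238, '....................######..............'), (240, '......#..###.........######.............'), (242, '...........##........#####..............'), (244, '.....#....##......#######...............'), (246, '.......#################................'), (248, '.......##############...................'), (250, '........######..#.......................'), (252, '........................................'), (254, '........................................'), (256, '........................................'), (258, '........................................')]
b1 [446.10735475 156.62137548  75.        ]
b2 [413.27629491 342.88297788  75.        ]
p [332.72728996 245.91025942  75.        ]
```

```bash
cat >> h.py <<'E'
def d(x,y,z,yaw):
    s=env.state();p=s['ee_pos'];a=np.radians(s['ee_rot'][2]);c,n=np.cos(a),np.sin(a);v=np.array([x,y,z])-p
    t=(s['ee_rot'][2]-yaw+180)%360-180
    print('t',round(s['time_s'],2),'pos',p.round(1),'rot',s['ee_rot'].round(1),'F',s['force'].round(1),'w',round(s['gripper_width'],1),'| tool cm',(np.array([c*v[0]+n*v[1],n*v[0]-c*v[1],-v[2]])/10).round(2),'turn',round(t,1))
E
python3 -c "
from h import *
d(380,-283.4,150,104.4)"
```

```text
t 0.1 pos [ 208.2 -535.5  213.2] rot [-179.9   -0.    21.2] F [0.5 1.5 0.5] w 91.0 | tool cm [ 25.15 -17.27   6.32] turn -83.2
```

>>> jog_arm(steps=[0, 4, -3, 1, -8, 0, 8, -6, 2, -16, 0, 12, -8.6, 3.2, -25, 0, 16, -11, 4, -33, 0, 20, -14, 5, -42, 0, 23, -16, 6, -50, 0, 25.15, -17.3, 6.4, -58, 0, 25.15, -17.3, 6.4, -66, 0, 25.15, -17.3, 6.4, -75, 0, 25.15, -17.3, 6.4, -83.2, 0, 25.15, -17.3, 6.4, -83.2, 0, 25.15, -17.3, 6.4, -83.2, 0, 25.15, -17.3, 6.4, -83.2])

```text
time_s: 1.4
ee_pos: [380.0, -283.6, 149.9]
ee_rot: [-180.0, -0.0, 104.3]
force: [-0.4, -0.6, -0.3]
gripper_width: 91.3
```

```bash
python3 -c "
from h import *
d(380,-283.4,71,104.4)"
```

```text
t 1.4 pos [ 380.  -283.6  149.9] rot [-180.    -0.   104.3] F [-0.4 -0.6 -0.3] w 91.3 | tool cm [0.02 0.01 7.89] turn -0.1
```

>>> jog_arm(steps=[0, 0, 0, 3, 0, 0, 0, 0, 6, 0, 0, 0, 0, 7.9, 0, 0, 0, 0, 7.9, 0, 0.8, 0, 0, 7.9, 0, 0.8, 0, 0, 7.9, 0, 0.8, 0, 0, 7.9, 0, 0.8, 0, 0, 7.9, 0, 1, 0, 0, 7.9, 0, 1, 0, 0, 7.9, 0, 1, 0, 0, 7.9, 0, 1, 0, 0, 7.9, 0, 1, 0, 0, 7.9, 0], force=20)

```text
time_s: 2.7
ee_pos: [380.1, -283.6, 70.9]
ee_rot: [-180.0, 0.0, 104.4]
force: [-0.6, 0.2, -0.4]
gripper_width: 22.2
```

Run:
```python
from h import *
d(380,-283.4,71,104.4)
S=env.grab_frame('scene');T=env.grab_frame('top')
o=np.hstack([cv2.resize(S[80:200,180:300],(400,400),interpolation=2),cv2.resize(T[215:295,360:440],(400,400),interpolation=2)])
cv2.imwrite('pics/grasp1.png',o[:,:,::-1])
```

```text
t 2.7 pos [ 380.1 -283.6   70.9] rot [-180.     0.   104.4] F [-0.6  0.2 -0.4] w 22.2 | tool cm [ 0.02 -0.   -0.01] turn 0.0
```

View pics/grasp1.png

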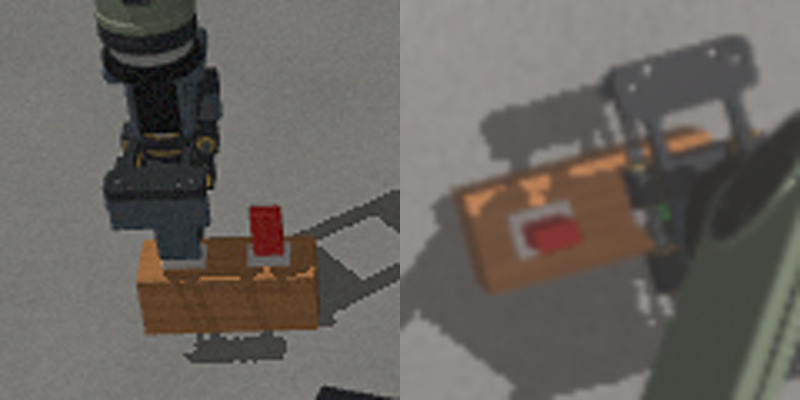

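The fingers straddle the green handle (at about (180,240) in the left crop) and are still closing at 22 mm.

>>> jog_arm(steps=[1, 0, 0, 0, 0, 1, 0, 0, 0, 0, 1, 0, 0, 0, 0, 1, 0, 0, 0, 0, 1, 0, 0, 0, 0, 1, 0, 0, 0, 0], force=25)

```text
time_s: 3.4
ee_pos: [380.0, -283.5, 70.9]
ee_rot: [-180.0, -0.0, 104.4]
force: [0.3, 0.5, -0.9]
gripper_width: 14.1
```

>>> jog_arm(steps=[1, 0, 0, -2, 0, 1, 0, 0, -5, 0, 1, 0, 0, -8, 0, 1, 0, 0, -11, 0, 1, 0, 0, -12.9, 0, 1, 0, 0, -12.9, 0, 1, 0, 0, -12.9, 0])

```text
time_s: 4.1
ee_pos: [379.7, -283.3, 199.3]
ee_rot: [-180.0, -0.0, 104.4]
force: [0.5, 0.1, -1.5]
gripper_width: 13.6
```

```bash
python3 -c "
from h import *
d(620.6,38,185,86.4)"
```

```text
t 4.1 pos [ 379.7 -283.3  199.3] rot [-180.    -0.   104.4] F [ 0.5  0.1 -1.5] w 13.6 | tool cm [25.1  31.35  1.43] turn 18.0
```

>>> jog_arm(steps=[1, 3, 3.6, 0, 2, 1, 6, 7.2, 0, 4, 1, 9, 11, 0, 6, 1, 12, 15, 0, 8, 1, 15, 18.7, 0, 10, 1, 18, 22.5, 0, 12, 1, 21, 26, 0, 14, 1, 23, 29, 0, 16, 1, 24.5, 30.6, 0.8, 18, 1, 25.1, 31.35, 1.4, 18, 1, 25.1, 31.35, 1.4, 18, 1, 25.1, 31.35, 1.4, 18, 1, 25.1, 31.35, 1.4, 18])

```text
time_s: 5.4
ee_pos: [620.4, 36.5, 186.1]
ee_rot: [-180.0, 0.0, 86.4]
force: [0.4, -0.8, -1.1]
gripper_width: 13.8
```

Run:
```python
from h import *
d(620.6,38,165,86.4)
S=env.grab_frame('scene');T=env.grab_frame('top')
o=np.hstack([cv2.resize(S[130:250,260:380],(400,400),interpolation=2),cv2.resize(T[130:210,260:340],(400,400),interpolation=2)])
cv2.imwrite('pics/gap1.png',o[:,:,::-1]);cv2.imwrite('pics/gap1S.png',S[:,:,::-1])
a=np.radians(86.4)
for nm,P in (('tip',(620.6,38,126.5)),('gapmouth',(620.6,38,100)),('collar bot',(620.6,38,172))): print(nm,proj('scene',P))
```

```text
t 5.4 pos [620.4  36.5 186.1] rot [-180.     0.    86.4] F [ 0.4 -0.8 -1.1] w 13.8 | tool cm [0.15 0.01 2.11] turn -0.0
tip [334.00393615 214.5594074 ]
gapmouth [333.57153172 222.74185442]
collar bot [334.78661847 199.74563347]
```

View pics/gap1.png

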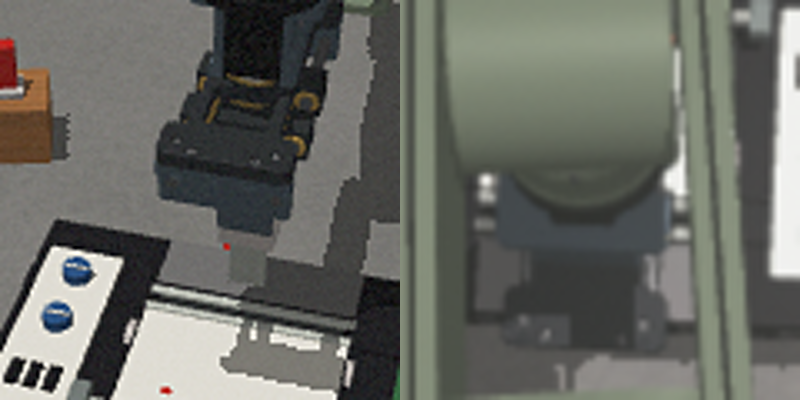

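The blade hangs over the gap, with its tip at about scene (334,215.5); I predicted (334,214.4). I'll go down slowly while watching the force.

>>> jog_arm(steps=[1, 0.15, 0, 0.7, 0, 1, 0.15, 0, 1.4, 0, 1, 0.15, 0, 2, 0, 1, 0.15, 0, 2.4, 0, 1, 0.15, 0, 2.4, 0])

```text
time_s: 6.0
ee_pos: [620.6, 39.2, 160.9]
ee_rot: [-179.9, 0.0, 86.4]
force: [-0.1, -0.6, -1.1]
gripper_width: 13.8
```

Run:
```python
from h import *
d(620.6,38,113,86.4)
S=env.grab_frame('scene')
cv2.imwrite('pics/gap2.png',cv2.resize(S[190:240,295:375],(800,500),interpolation=2)[:,:,::-1])
for P in ((620.6,38,103.5),(620.6,38,100),(618.1,38,103.5),(623.1,38,103.5)): print(proj('scene',P))
```

```text
t 6.0 pos [620.6  39.2 160.9] rot [-179.9    0.    86.4] F [-0.1 -0.6 -1.1] w 13.8 | tool cm [-0.12  0.01  4.79] turn 0.0
[333.62770096 221.67902239]
[333.57153172 222.74185442]
[333.79752081 220.89423528]
[333.45722731 222.46682755]
```

View pics/gap2.png

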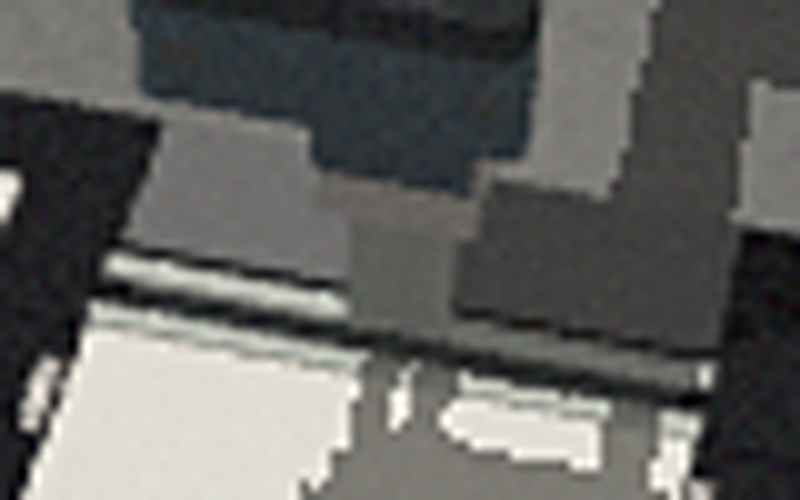

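The blade tip ends in the dark line of the gap, at about (335,223), and covers only the front bar, so it is aligned. I'll lower it.

>>> jog_arm(steps=[1, 0, 0, 0.4, 0, 1, 0, 0, 0.8, 0, 1, 0, 0, 1.2, 0, 1, 0, 0, 1.6, 0, 1, 0, 0, 2, 0, 1, 0, 0, 2, 0])

```text
time_s: 6.65
ee_pos: [620.7, 39.2, 141.1]
ee_rot: [-179.9, 0.0, 86.4]
force: [-1.2, 1.3, -1.0]
gripper_width: 14.0
```

Blade is in the gap with no resistance.

>>> jog_arm(steps=[1, 0, 0, 0.5, 0, 1, 0, 0, 1, 0, 1, 0, 0, 1.5, 0, 1, 0, 0, 2, 0, 1, 0, 0, 2.4, 0, 1, 0, 0, 2.5, 0, 1, 0, 0, 2.6, 0, 1, 0, 0, 2.6, 0])

```text
time_s: 7.45
ee_pos: [621.2, 39.2, 116.0]
ee_rot: [180.0, 0.0, 86.4]
force: [0.4, 0.2, -1.9]
gripper_width: 13.9
```

>>> jog_arm(steps=[1, 0, 0, 0.1, 0, 1, 0, 0, 0.2, 0, 1, 0, 0, 0.25, 0, 1, 0, 0, 0.3, 0, 1, 0, 0, 0.35, 0, 1, 0, 0, 0.35, 0])

```text
time_s: 8.05
ee_pos: [621.2, 39.2, 112.9]
ee_rot: [180.0, 0.0, 86.4]
force: [-0.7, 0.3, 1.8]
gripper_width: 14.1
```

>>> jog_arm(steps=[1, 0, 0, 0.05, 0, 1, 0, 0, 0.1, 0, 1, 0, 0, 0.15, 0, 1, 0, 0, 0.15, 0])

```text
time_s: 8.45
ee_pos: [621.2, 39.2, 112.8]
ee_rot: [179.9, -0.0, 86.4]
force: [-3.5, -0.1, 9.1]
gripper_width: 13.6
```

The collar is home: z stalls at 112.8 with 9 N up. Releasing now.

>>> jog_arm(steps=[0.5, 0, 0, 0.1, 0, 0.5, 0, 0, 0, 0, 0.5, 0, 0, 0, 0, 0.5, 0, 0, 0, 0, 0.5, 0, 0, 0, 0, 0.5, 0, 0, 0, 0, 0.5, 0, 0, -2, 0, 0.5, 0, 0, -5, 0, 0.5, 0, 0, -9, 0, 0.5, 0, 0, -11, 0, 0.5, 0, 0, -11, 0])

```text
time_s: 9.55
ee_pos: [623.0, 39.3, 224.8]
ee_rot: [179.6, -0.0, 86.4]
force: [0.2, -0.4, -0.0]
gripper_width: 45.5
```

Run:
```python
from h import *
d(429,249,220,90)
```

```text
t 9.55 pos [623.   39.3 224.8] rot [179.6  -0.   86.4] F [ 0.2 -0.4 -0. ] w 45.5 | tool cm [ 19.73 -20.67   0.48] turn -3.6
```

>>> jog_arm(steps=[0.5, 2, -2, 0, -8.5, 0.5, 5, -5, 0, -17, 0.5, 8, -8, 0, -25.5, 0.5, 11, -11, 0, -34, 0.5, 14, -14, 0, -42.5, 0.5, 16, -16.5, 0.4, -51, 0.5, 18, -18.5, 0.8, -59.5, 0.5, 19.2, -20, 1.2, -68, 0.5, 19.75, -20.65, 1.5, -76.5, 0.5, 19.75, -20.65, 1.5, -85, 0.5, 19.75, -20.65, 1.5, -93.6, 0.5, 19.75, -20.65, 1.5, -93.6, 0.5, 19.75, -20.65, 1.5, -93.6])

```text
time_s: 10.85
ee_pos: [426.9, 248.8, 205.0]
ee_rot: [-179.9, -0.1, 179.9]
force: [-0.7, 0.3, 0.2]
gripper_width: 45.7
```

Run:
```python
from h import *
d(429,249,103,180)
S=env.grab_frame('scene');T=env.grab_frame('top')
o=np.hstack([cv2.resize(S[185:245,290:390],(500,300),interpolation=2),cv2.resize(S[100:220,370:490],(300,300),interpolation=2)])
cv2.imwrite('pics/after1.png',o[:,:,::-1])
a,s=cen(mask(S,45,80,120,40,(310,170,360,230)));print('green',a,s,'pred centre',proj('scene',(621,39,128)),'pred top',proj('scene',(621,39,150)),'bottom',proj('scene',(621,39,106)),'z',plane('scene',a,128))
```

```text
t 10.85 pos [426.9 248.8 205. ] rot [-1.799e+02 -1.000e-01  1.799e+02] F [-0.7  0.3  0.2] w 45.7 | tool cm [-0.21  0.02 10.2 ] turn -0.1
green [334.59798995 214.35678392] [329 206  13  18 199] pred centre [334.44532471 214.27424825] pred top [334.82499346 207.22075429] bottom [334.07764562 221.10416813] z [621.18912409  39.37296112 128.        ]
```

View pics/after1.png

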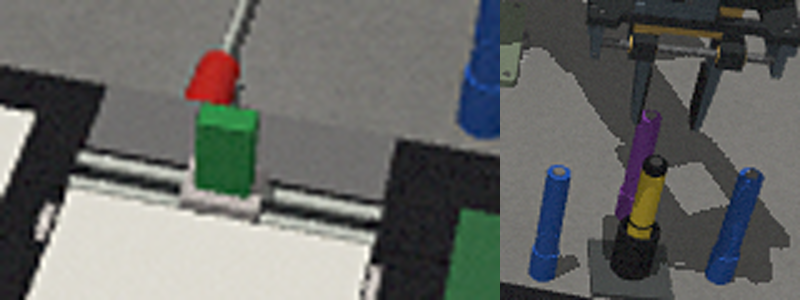

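The gauge sits home: its green centroid is at (334.6,214.4) against a predicted (334.4,214.3), with the collar on the bars. The open fingers are above the yellow lamp, so I'll go down and grip.

>>> jog_arm(steps=[0.5, -0.2, 0, 3, 0, 0.5, -0.2, 0, 6, 0, 0.5, -0.2, 0, 9, 0, 0.5, -0.2, 0, 10.2, 0, 0.5, -0.2, 0, 10.2, 0, 1, -0.2, 0, 10.2, 0, 1, -0.2, 0, 10.2, 0, 1, -0.2, 0, 10.2, 0, 1, -0.2, 0, 10.2, 0, 1, -0.2, 0, 10.2, 0, 1, -0.2, 0, 10.2, 0, 1, -0.2, 0, 10.2, 0], force=12)

```text
time_s: 12.15
ee_pos: [430.1, 249.5, 105.1]
ee_rot: [179.9, 0.1, -180.0]
force: [0.4, 0.4, 6.5]
gripper_width: 23.4
```

>>> jog_arm(steps=[1, 0, 0, -1, 0, 1, 0, 0, -2, 0, 1, 0, 0, -3, 0, 1, 0, 0, -3.8, 0, 1, 0, 0, -3.8, 0])

```text
time_s: 12.65
ee_pos: [429.9, 249.3, 143.3]
ee_rot: [180.0, 0.1, -179.9]
force: [-0.4, 0.1, -1.3]
gripper_width: 23.4
```

>>> jog_arm(steps=[1, -0.75, 0, 0, 0, 1, -1.5, 0, 0, 0, 1, -2.1, 0, 0, 0, 1, -2.75, 0, 0.05, 0, 1, -3.4, 0, 0.15, 0, 1, -4, 0, 0.27, 0, 1, -4.6, 0, 0.45, 0, 1, -5.2, 0, 0.65, 0, 1, -5.8, 0, 0.95, 0, 1, -6.35, 0, 1.2, 0, 1, -6.9, 0, 1.5, 0, 1, -7.4, 0, 1.85, 0, 1, -7.4, 0, 1.85, 0])

```text
time_s: 13.95
ee_pos: [505.1, 248.9, 123.1]
ee_rot: [-180.0, 0.2, -180.0]
force: [1.7, 2.7, 2.6]
gripper_width: 23.7
```

Run:
```python
from h import *
d(502,249,120,180)
S=env.grab_frame('scene');T=env.grab_frame('top')
o=np.hstack([cv2.resize(S[100:240,360:500],(400,400),interpolation=2),cv2.resize(T[170:270,180:280],(400,400),interpolation=2)])
cv2.imwrite('pics/tilt1.png',o[:,:,::-1])
```

```text
t 13.95 pos [505.1 248.9 123.1] rot [-180.     0.2 -180. ] F [1.7 2.7 2.6] w 23.7 | tool cm [0.31 0.01 0.31] turn 0.0
```

View pics/tilt1.png

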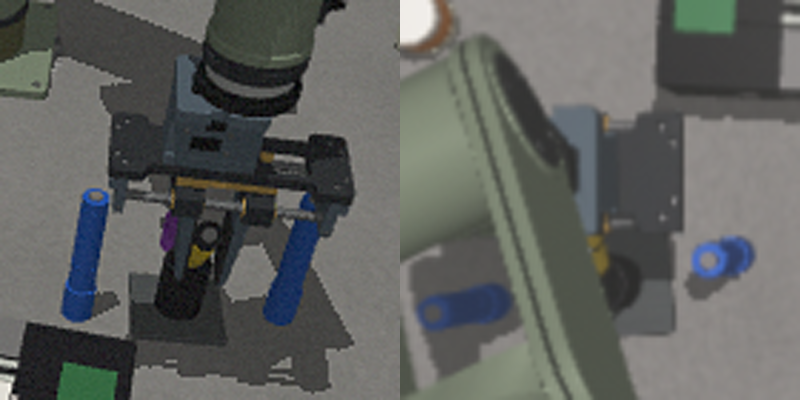

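The lamp leans about 45° with its tail towards +x, and no neighbour has been disturbed. I'll grip firmer and lift straight out.

>>> jog_arm(steps=[1, 0, 0, 0, 0, 1, 0, 0, 0, 0, 1, 0, 0, -1, 0, 1, 0, 0, -3, 0, 1, 0, 0, -6, 0, 1, 0, 0, -9, 0, 1, 0, 0, -12, 0, 1, 0, 0, -14.2, 0, 1, 0, 0, -14.2, 0], force=30)

```text
time_s: 14.95
ee_pos: [503.2, 248.5, 267.9]
ee_rot: [-180.0, 0.1, -179.9]
force: [0.4, 0.2, -0.8]
gripper_width: 23.4
```

Run:
```python
from h import *
d(437,50,267,-3.6)
```

```text
t 14.95 pos [503.2 248.5 267.9] rot [-1.800e+02  1.000e-01 -1.799e+02] F [ 0.4  0.2 -0.8] w 23.4 | tool cm [  6.65 -19.84   0.09] turn -176.3
```

>>> jog_arm(steps=[1, 0.4, -1, 0, 8, 1, 0.8, -2, 0, 16, 1, 1.1, -3, 0, 24, 1, 1.5, -4, 0, 32, 1, 1.8, -5, 0, 40, 1, 2.2, -6, 0, 48, 1, 2.5, -7, 0, 56, 1, 2.9, -8, 0, 64, 1, 3.2, -9, 0, 72, 1, 3.5, -10, 0, 80, 1, 3.8, -11, 0, 88, 1, 4.2, -12, 0, 96, 1, 4.5, -13, 0, 104, 1, 4.8, -14, 0, 112, 1, 5.1, -15, 0, 120, 1, 5.5, -16, 0, 128, 1, 5.8, -17, 0, 136, 1, 6.1, -18, 0, 144, 1, 6.4, -19, 0, 152, 1, 6.65, -19.8, 0, 160])

```text
time_s: 16.95
ee_pos: [434.3, 49.9, 263.2]
ee_rot: [-180.0, 0.4, 19.7]
force: [0.3, 0.7, -1.3]
gripper_width: 23.6
```

>>> jog_arm(steps=[1, 0, 0, 0, 8, 1, 0, 0, 0, 16, 1, 0, 0, 0, 23.7, 1, 0, 0, 0, 23.7, 1, 0, 0, 0, 23.7])

```text
time_s: 17.45
ee_pos: [435.6, 50.8, 264.0]
ee_rot: [179.9, 0.2, -3.5]
force: [0.2, 0.1, -1.0]
gripper_width: 23.7
```

Run:
```python
from h import *
d(437,50,267,-3.6)
S=env.grab_frame('scene');T=env.grab_frame('top')
cv2.imwrite('pics/lS.png',S[:,:,::-1]);cv2.imwrite('pics/lT.png',T[:,:,::-1])
o=np.hstack([cv2.resize(S[90:250,250:410],(400,400),interpolation=2),cv2.resize(T[140:260,240:360],(400,400),interpolation=2)])
cv2.imwrite('pics/lamp1.png',o[:,:,::-1])
```

```text
t 17.45 pos [435.6  50.8 264. ] rot [179.9   0.2  -3.5] F [ 0.2  0.1 -1. ] w 23.7 | tool cm [ 0.15  0.07 -0.3 ] turn 0.1
```

View pics/lamp1.png

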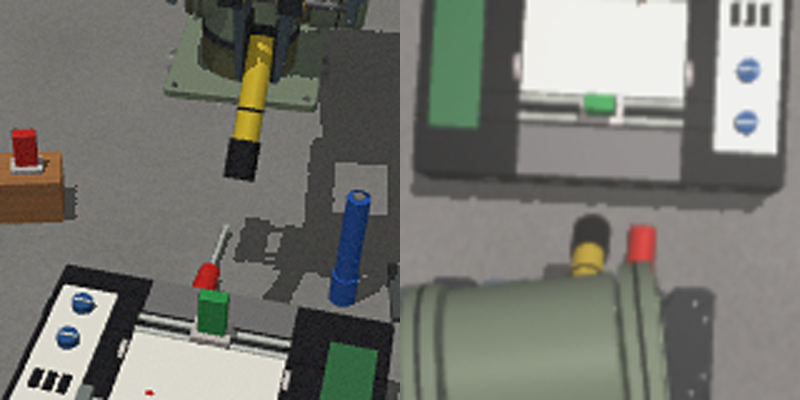

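The lamp slants forward and down towards the gauge, with the head's end at scene (346,161) and top (297,204). I'll measure the axis.

```bash
cat > ax.py <<'E'
from h import *
def ax(S,T):
    s=env.state();G=s['ee_pos']+[0,0,19];a=np.radians(s['ee_rot'][2]);ux,nv=np.array([np.cos(a),np.sin(a),0]),np.array([-np.sin(a),np.cos(a),0])
    m=mask(S,20,35,110,50,(320,90,380,160));ys,xs=np.nonzero(m);v=cv2.fitLine(np.c_[xs,ys].astype(np.float32),cv2.DIST_L2,0,.01,.01).ravel();v[:2]*=np.sign(v[1])
    # dark head along the fitted line, from end of yellow
    g=cv2.cvtColor(S,cv2.COLOR_RGB2GRAY).astype(float);t=np.arange(-40,60,.5);q=v[2:]+t[:,None]*v[:2]
    pr=cv2.remap(g.astype(np.float32),q[:,0].astype(np.float32)[None],q[:,1].astype(np.float32)[None],1)[0]
    dk=np.nonzero((pr<45)&(t>8))[0];e=q[dk.max()];b=q[dk.min()]
    def P(uv):
        o,d=ray('scene',uv);return o+d*((G-o)@nv)/(d@nv)
    A,B,C=P(v[2:]-15*v[:2]),P(b),P(e)
    print('scene yellow-line pts',A.round(1),'junction',B.round(1),'end',C.round(1),b,e)
    for X,Y in((A,B),(A,C),(G,B),(G,C)):
        w=Y-X;print('tilt below horiz',np.degrees(np.arctan2(-w[2],w@ux)).round(1),'len',np.linalg.norm(w).round(1))
    # triangulated with top: yellow/head junction centre
E
python3 - <<'E'
from ax import *
S=cv2.imread('pics/lS.png')[:,:,::-1].copy();T=cv2.imread('pics/lT.png')[:,:,::-1].copy()
ax(S,T)
print('tri junction',tri(np.array([347.6,146.4]),np.array([296.1,213.5])))
m=mask(T,20,35,110,50,(285,195,310,230));print('top yellow',cen(m))
g=cv2.cvtColor(T,cv2.COLOR_RGB2GRAY);m=cv2.inRange(g[195:216,285:312],0,60);print('top head',cen(m)[0]+[285,195],cen(m)[1])
E
```

```text
scene yellow-line pts [449.5  50.1 294.4] junction [503.8  46.8 231.8] end [525.1  45.5 207.1] [347.52677268 146.15467644] [345.07624675 160.44610453]
tilt below horiz 49.0 len 82.9
tilt below horiz 49.0 len 115.6
tilt below horiz 37.5 len 85.3
tilt below horiz 40.7 len 117.5
tri junction (array([499.95530376,  46.07144579, 228.2510922 ]), np.float64(1.2007303335650026))
top yellow (array([295.84415584, 217.33766234]), array([292, 213,   9,  10,  77], dtype=int32))
top head [297.09803922 209.09803922] [ 8 11  9  8 51]
```

```bash
cat > fit.py <<'E'
from h import *
def edges(S,T):
    v=np.array([-.169,.985])*1.0; q=np.array([347.53,146.15])+np.arange(-12,30,.25)[:,None]*v
    q=q.astype(np.float32);f=lambda I,q,c:cv2.remap(I[:,:,c].astype(np.float32),q[None,:,0].copy(),q[None,:,1].copy(),1)[0]
    return q
def solve(G,yaw,obsS,obsT):
    a=np.radians(yaw);h=np.array([np.cos(a),np.sin(a),0]);Z=np.array([0,0,1.])
    def pts(p):
        th,g=np.radians(p[0]),p[1];u=h*np.cos(th)-Z*np.sin(th);n=h*np.sin(th)+Z*np.cos(th)
        L=G+g*u;return L,L+14.5*n,L-36*u+14.5*n,u
    def r(p):
        L,e,j,u=pts(p);return np.array([proj('scene',e)[1]-obsS[1],proj('scene',j)[1]-obsS[0],proj('top',e)[1]-obsT[1],proj('top',j)[1]-obsT[0]])
    s=least_squares(r,[45,112],loss='soft_l1');L,_,_,u=pts(s.x);print('tilt,g',s.x.round(1),'res px',r(s.x).round(2),'lens',L.round(1))
    return L,u
E
python3 - <<'E'
from fit import *
S=cv2.imread('pics/lS.png')[:,:,::-1];T=cv2.imread('pics/lT.png')[:,:,::-1]
for c in (296,297,298): print('T',c,[tuple(map(int,T[y,c])) for y in range(200,218)])
for y in range(142,166): c=int(round(347.5-(y-146)*.169));print('S',y,c,S[y,c-1:c+2].mean(0).astype(int),end=' ')
E
```

```text
T 296 [(95, 93, 91), (104, 101, 99), (137, 133, 131), (141, 137, 134), (97, 95, 93), (67, 66, 64), (60, 59, 58), (60, 60, 57), (60, 59, 58), (60, 59, 57), (59, 58, 57), (59, 58, 57), (86, 78, 59), (174, 150, 68), (192, 164, 71), (193, 166, 72), (193, 166, 71), (193, 166, 71)]
T 297 [(94, 92, 90), (101, 99, 96), (137, 133, 130), (141, 137, 134), (91, 89, 87), (63, 63, 61), (60, 59, 57), (60, 60, 58), (60, 59, 58), (60, 59, 57), (60, 59, 57), (59, 58, 57), (85, 77, 59), (173, 149, 69), (193, 165, 71), (195, 167, 72), (195, 167, 72), (194, 166, 72)]
T 298 [(96, 94, 92), (107, 105, 102), (140, 137, 133), (140, 137, 134), (92, 89, 88), (65, 64, 62), (61, 60, 58), (60, 59, 58), (60, 59, 58), (60, 58, 57), (60, 59, 57), (60, 59, 57), (77, 71, 59), (145, 125, 64), (184, 158, 71), (191, 164, 71), (191, 164, 71), (191, 163, 71)]
S 142 348 [193 166  48] S 143 348 [191 165  47] S 144 348 [193 166  46] S 145 348 [184 159  42] S 146 348 [38 37 33] S 147 347 [27 26 32] S 148 347 [30 32 30] S 149 347 [30 29 31] S 150 347 [35 36 36] S 151 347 [32 33 34] S 152 346 [32 32 34] S 153 346 [26 29 31] S 154 346 [31 32 34] S 155 346 [30 32 32] S 156 346 [31 29 34] S 157 346 [33 31 31] S 158 345 [34 34 35] S 159 345 [24 26 29] S 160 345 [29 31 31] S 161 345 [43 42 43] S 162 345 [125 124 122] S 163 345 [122 121 116] S 164 344 [125 123 121] S 165 344 [120 119 115]
```

Run:
```python
from fit import *
s=env.state();G=s['ee_pos']+[0,0,19]
L,u=solve(G,s['ee_rot'][2],(145.5,161.6),(212.3,203.9))
g=np.array([621,39,102.]);w=g-L
print('dist',np.linalg.norm(w),'along',w@u,'miss',np.linalg.norm(w-(w@u)*u),'want lens',g-150*u,'move',g-150*u-L)
```

```text
tilt,g [ 48.2 118.7] res px [-0.16  0.23 -0.27  0.38] lens [515.2  46.1 195.2]
dist 141.1847868095809 along 140.17510368293276 miss 16.854801510129274 want lens [521.1557527   45.16348544 213.77270565] move [ 5.9540939  -0.93173583 18.55514904]
```

>>> jog_arm(steps=[1, 0.2, 0, -0.5, 0, 1, 0.4, 0, -1, 0, 1, 0.6, 0.05, -1.5, 0, 1, 0.6, 0.05, -1.85, 0, 1, 0.6, 0.05, -1.85, 0, 1, 0.6, 0.05, -1.85, 0, 1, 0.6, 0.05, -1.85, 0, 1, 0.6, 0.05, -1.85, 0])

```text
time_s: 18.35
ee_pos: [442.7, 50.3, 283.8]
ee_rot: [180.0, 0.0, -3.7]
force: [-0.8, -0.4, -0.1]
gripper_width: 23.6
```

Run:
```python
from fit import *
S=env.grab_frame('scene');T=env.grab_frame('top');s=env.state();d(0,0,0,0)
cv2.imwrite('pics/fS.png',S[:,:,::-1]);cv2.imwrite('pics/fT.png',T[:,:,::-1])
o=np.hstack([cv2.resize(S[90:250,250:410],(400,400),interpolation=2),cv2.resize(T[140:260,240:360],(400,400),interpolation=2)])
cv2.imwrite('pics/fin.png',o[:,:,::-1])
G=s['ee_pos']+[0,0,19]
print('T',T[195:216,297,0].tolist());y0=130;print('S',y0,[int(S[y,int(round(347.5-(y-141)*.169)),0]) for y in range(y0,162)])
print('green',cen(mask(S,45,80,120,40,(310,170,360,230)))[0])
```

```text
t 18.45 pos [442.8  50.3 283.8] rot [180.    0.   -3.7] F [-0.7 -0.  -1.1] w 23.6 | tool cm [-43.87   7.84  28.38] turn -3.7
T [73, 89, 93, 93, 93, 91, 71, 62, 61, 61, 61, 61, 60, 60, 86, 173, 193, 195, 194, 194, 190]
S 130 [197, 197, 193, 195, 191, 191, 196, 194, 195, 200, 163, 24, 31, 35, 38, 25, 40, 30, 36, 31, 28, 32, 29, 31, 28, 36, 54, 125, 124, 123, 124, 120]
green [334.7106599  214.41624365]
```

View pics/fin.png

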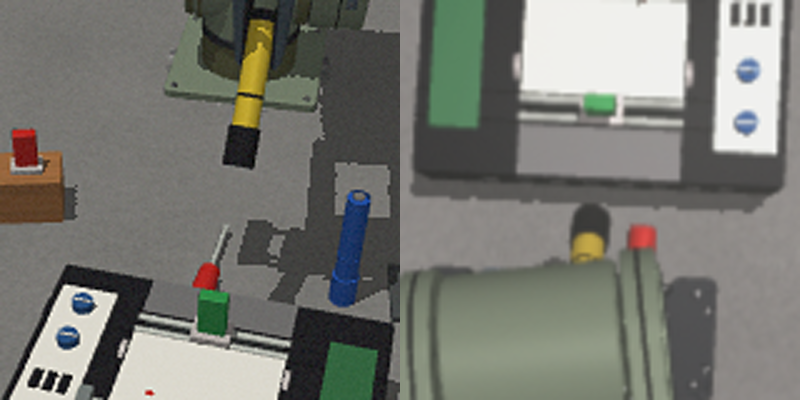

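Run:
```python
from fit import *
s=env.state();G=s['ee_pos']+[0,0,19]
L,u=solve(G,s['ee_rot'][2],(140.4,156.5),(209.3,200.8))
for z in (100,106):
    g=np.array([621,39.2,z]);w=g-L;print('dist',np.linalg.norm(w).round(1),'miss',(w-(w@u)*u).round(1))
```

```text
tilt,g [ 48.1 118.9] res px [-0.01  0.08 -0.27  0.38] lens [522.1  45.2 214.3]
dist 151.3 miss [-2.   0.4 -1.8]
dist 146.8 miss [1.  0.2 0.9]
```

The tilt is stable at 48°, the lens is about 150 mm from the spot, and the aim misses by less than 3 mm. Handing in.

```bash
python3 -c "
from workcell import env
print(env.job_done())
s=env.state();print(s['time_s'],s['gripper_width'],s['ee_pos'])"
```

```text
the job is handed in; nothing more can be done
None
the job is handed in; nothing more can be done
```

The job is handed in. The green go gauge was lowered by hand into the paper gap until its collar was home, then released. The arm finished at about 18.5 s, still holding the lamp on the spot. `env.job_done()` reports no verdict.

- **Gauge:** the descent stalled at 112.8 mm tool height with about 9 N upward, against 113 mm expected for fully home. After I let go, its image position matched the predicted home position to within 1 pixel, and it had not moved in the last picture.
- **Lamp:** the jog tool cannot tilt the gripper, so I leaned the lamp against its holder's rim while it turned in the grip, then lifted it out and turned it to face the gap.
- **Last check on the lamp:**
  - It slants down 48° rather than 45°, and that did not change over the last move.
  - The lens is about 150 mm from where the gauge enters the gap, and the beam axis passes within 3 mm of it.
  - The lamp is in the air and touches only the gripper.
- **Disagreement:** the lamp slid about 7 mm along the grip while I tilted it. My first rough single-view tilt estimates, 37–49°, disagreed with each other. The final figure comes from a fit to both cameras that agrees within 0.4 pixel.
- **Other things:** I saw no contact with the red gauge, the look-alike lamps or the other objects. I judged that from the close-up pictures and did not measure their positions again.

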